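# Release the jammed centrifuge lid with its key

### The arm

A 6-joint arm with a two-finger parallel gripper is mounted at the origin on the work surface. World frame = base frame: x ahead of the robot, y to its left, z up, the work surface at z = 0. Lengths are in mm, angles in rad, forces in N, time in s.
With the tool pointing down it reaches from about 350 to 875 mm from the base axis. Payload 4.2 kg.
Tool frame: the origin (TCP) lies at the very end of the fingers, on their centre line; the grasp point (between the pads) lies 19 mm behind it; z points along the fingers, y is the line along which they close (so a half turn about z gives the same grasp; the last joint's range is limited). The gripper opens to 85 mm and grips with 20 to 120 N. Pads are 22 mm wide; open, the fingers measure 114 mm over their backs; the gripper's body (76 mm by 85 mm) begins 54 mm behind the grasp point. The pads swing forward as they close: fully open they stand 13 mm farther back than shut.
Start: joints at [-1.041, 0.385, 0.008, 0, -1.194, -0.259], TCP at [167.205, -602.197, 231.312] pointing down, gripper open.
Joint ranges: [-3.14, 3.14], [-1.21, 2.06], [-1.07, 1.41], [-3.16, 2.05], [-2.99, -0.16], [-3.1, 3.1]. Speed limits (rad/s): [2.79, 2.79, 3.14, 3.14, 3.14, 3.14].

### API

Orientations are given as a unit quaternion [x, y, z, w].
In Python, from bench import arm gives the robot as it stands. The module is installed in compiled form; this text tells all that it offers.
- The arm moves only by the tool drive_tool, never from a script. Its argument "targets" is a list of rows, each a list of 5 numbers: the closure, from -1 (fully open) to 1 (shut), then the shift along the tool's x, y, z in mm, then the turn about the tool's z in degrees. In form: [[grip, tx, ty, tz, roll], ...]. A call has 1 to 12 rows; each row is the pose to reach, as a shift and turn from the pose commanded when the call began, along the tool's axes at that moment; what a row does not reach only later rows make up. A row lasts 1/10 s, in which the tool goes at most 50 mm and 8.59 degrees, less where a joint would pass 70% of its speed; a pose out of reach is approached as far as the arm can. A call with a gripper value outside its range is refused whole. The fingers move at their own pace and stop on an object; the grip force is fixed at half the most. Time passes only in rows, so rows that repeat a pose let the fingers close. It gives the time, the measured TCP pose, the force, the opening and the grip force at its end, in the units of the state.
- arm.read_state(): the state, without advancing time (a new reading comes with each control period).
- arm.get_image(name): name is "scene" or "top" or "wrist"; returns the picture (400x640x3 uint8, blue, green, red); there is no depth.
- arm.camera_params(name): a dict with "fov_y" (degrees; the focal length in pixels is half the picture's height over the tangent of half this angle, whatever the lens; pixels are square), "cx", "cy" (the principal point, pixels), "D" ([k1, k2, p1, p2, k3] as OpenCV has them; the pictures are not rectified), "rvec" (rotation vector, rad) and "tvec" (3), from world to camera coordinates, as OpenCV has them; the wrist camera has in their place "tool_from_camera" (4x4, takes a point from camera to tool coordinates, whose origin is the TCP and whose axes are the flange's). Camera axes: x right, y down, z forward; pixel columns grow to the right and rows downward; lengths in mm; the calibration is good to about 2 mm. A picture is of the moment at which its call begins: read the wrist's pose just before it. camera_params takes no time and is no camera call.
- arm.job_done(): hands the job in; it is judged then, once.
The state is a dict: "clock": time; "joints": joint angles; "joint_vel": joint speeds; "joint_efforts": joint torques, N m; "position": TCP position; "ee_rot": TCP orientation; "contact_force": force on the tool from outside, world axes, zero at the start; "wrist_torque": the same for the moment, N m; "gripper_width": finger opening in mm; "grasp_force": force on a finger pad.
Only numpy, scipy, OpenCV 4.12 (cv2) and the standard library are available. Lean on these libraries where they do the work, as an engineer would, in place of code of your own. Each camera call takes 0.05 s, during which the arm holds its last target. There are 200 camera calls.

### The job

The power has failed and the centrifuge lid is locked with samples inside. Take the red-handled release key from its stand, put it in the round release port on the centrifuge's front deck, feel for the hidden slot by turning it gently back and forth until it drops fully home with its flange on the deck, then turn it clockwise as far as it goes so that the lid stands ajar, and leave the key standing in the port. Do not force the key or pry at the lid, and leave the other things where they are.

Things in the scene. Friction and masses are not known exactly. Their poses are not given: they have to be found in the camera images.
- centrifuge: Cream bench centrifuge, 320 deep (x) x 250 wide (y), fixed to the bench. Origin: centre of its underside; its x axis points from its front (the robot's side) to its back, z up. Its flat front deck (130 deep, 120 high) carries the control panel and, on the right seen from the robot, the release port; behind the deck lies the lid.
- keyport (a point): Centre of the release port's mouth, level with the deck (120 above the bench), axes as the centrifuge's. A round vertical well ringed in teal, 20 across with a 2.5 chamfer, 26 deep, 80 in front of the lid's front edge. The key and its well must not be loaded against each other with more than 120 N.
- cam_face (a point): Centre of the steel cam disc at the well's bottom, 26 below the deck, axes as the centrifuge's; unseen under a dust seal that gives no resistance. It has a straight slot 19 x 8, at an unknown angle within 0.8 rad either way of this point's x axis. With its blade within 0.15 rad of the slot the key drops in, else it stands on the disc, which does not turn under a press of 10 N or less.
- cam_rim (a point): Point on the cam disc's axis, 12 lower. With the blade in its slot, the cam is turned by the key, clockwise seen from above only (about 0.15 Nm), to a stop after 1.1 rad, raises the lid and stays where it is left. A further turn only loads the stop.
- release_key: Release key with a red paddle handle, 85 long, 75 to 155 g, upright in one of the stand's holes. Origin: tip of its blade (lower end); z up to the handle, x along the width of blade and paddle. From the tip: blade 16 wide (x) x 5 thick (y) to 10, round shank 18 across to 35, flange 28 across to 39, neck to 47, paddle 34 (x) x 12 (y) to 85. Same after half a turn about z.
- key_flange (a point): Middle of the underside of the release key's steel flange, 35 above its tip. With the blade standing on the cam disc beside the slot it is 9 above the deck; fully home it lies on the deck.
- key_bow (a point): Point on the release key's axis 73 above its tip, 12 below the top of the red paddle: where to grip it across the paddle's 12 mm thickness (the key's y). Axes as the key's.
- lid: The centrifuge's cream lid, 180 x 240 x 26, hinged at its rear edge. Origin: middle of the hinge at the rear, 128 above the bench; upright z axis when shut. Its tilt is 0 when shut and 0.2 times the angle by which the cam was turned, up to 0.22 rad (front edge about 40 higher).
- stand: Grey key stand, 60 (x) x 170 (y) x 42 high, fixed. Origin: centre of its underside. Two round through holes, 21 across, at y = -50 and +50 on its top; each key hangs in one by its flange, its tip 7 above the bench.
- rotor_key: A different key with a round blue handle 30 across, 83 long, standing in the other hole of the stand; not needed. Origin: its lower tip.
- plate_a: Clear 12-well plate 127 x 85 x 18, loose. Origin: centre of its underside.
- jar: Jar with a white lid, 80 across, 90 high, loose. Origin: centre of its underside.
- tray: Black open plastic tray 130 x 190 x 55, loose. Origin: centre of its underside.
- marker: Blue marker pen 130 long, 13 thick, lying loose. Origin: under its barrel.
- tube_rack: Green rack of capped tubes, 60 x 130 x 64 high, loose. Origin: centre of its underside.

How it is judged (in metres and radians):
On the way, in this order (a step that is already met when the one before it is completed fails the run):
1. the release key has dropped fully home in the port, the lid still shut (z of release_key in the frame of keyport below -0.0315 m and horizontal distance between release_key and keyport below 0.006 m and angle between release_key's own z axis and vertical below 0.12 rad and angle between lid's own z axis and vertical below 0.06 rad), for 0.1 s.
2. with the key home, the cam is turned and the lid stands ajar (z of release_key in the frame of keyport below -0.0315 m and horizontal distance between release_key and keyport below 0.006 m and angle between release_key's own z axis and vertical below 0.12 rad and angle between lid's own z axis and vertical above 0.17 rad), for 0.1 s.
At the end, for the whole second after the job is handed in: The lid stands ajar by more than 0.17 rad (0.22 at the stop), and the release key is left at rest in the port: upright within 0.12 rad, within 6 mm of the port's axis, its flange within 3.5 mm of the deck (all of step 2 and linear speed of release_key below 0.02 m/s); the robot touches nothing.
It fails at once if the key is forced: more than 120 N between it and the centrifuge (contact force between release_key and centrifuge above 120 N).
It fails at once if the lid is pried or leaned on by the robot (more than 4 N) (contact force between any of the fingers, the arm and lid above 4 N).
It fails at once if another thing on the bench is shifted by more than 40 mm (distance of any of rotor_key, plate_a, jar, tray, marker, tube_rack from where it was at the start of the episode above 0.04 m).
It also fails if it takes over 64 s, if anything falls off the work surface, if the arm or the gripper's body presses on something with over 40 N, if the wrist force passes 120 N, or if a joint passes its speed limit or range.

## Working session

There is one attempt and no reset: what is moved stays moved. The work goes in short steps, Python scripts to look and compute and a tool call to move; the robot and the scene stay as the last step left them, time stands still between calls to the robot, and variables do not carry over. Pictures are saved under pics/ and viewed, at most 10 in all, crops included, and the job is handed in when it is done.

Besides the shell and the picture viewer there is one more tool, called after "Request:" as name(argument=value, ...), one argument or row to a line, values as JSON. drive_tool: Moves the arm, as the interface text tells. Its arguments: {"type":"object","properties":{"targets":{"type":"array","items":{"type":"array","items":{"type":"number"}}}},"required":["targets"]}

```bash
mkdir -p pics
cat > h.py <<'E'
import numpy as np, cv2
from scipy.spatial.transform import Rotation as R
from bench import arm
def cam(name):
    p=arm.camera_params(name); f=200/np.tan(np.radians(p["fov_y"])/2)
    K=np.array([[f,0,p["cx"]],[0,f,p["cy"]],[0,0,1]]); D=np.array(p["D"],float)
    if "rvec" in p:
        Rc=cv2.Rodrigues(np.array(p["rvec"],float))[0]; t=np.array(p["tvec"],float).ravel()
        return K,D,Rc.T,-Rc.T@t
    s=arm.read_state(); T=np.array(p["tool_from_camera"]); Rt=R.from_quat(s["ee_rot"]).as_matrix()
    return K,D,Rt@T[:3,:3],Rt@T[:3,3]+np.array(s["position"])
def px2w(c,uv,z):
    K,D,A,o=c; n=cv2.undistortPoints(np.array(uv,float).reshape(-1,1,2),K,D).reshape(-1,2)
    d=np.c_[n,np.ones(len(n))]@A.T
    return o+d*((z-o[2])/d[:,2])[:,None]
def w2px(c,P):
    K,D,A,o=c; return cv2.projectPoints((np.array(P,float).reshape(-1,3)-o)@A,np.zeros(3),np.zeros(3),K,D)[0].reshape(-1,2)
E
python3 - <<'E'
from h import *
for n in("scene","top"):
    cv2.imwrite(f"pics/{n}0.png",arm.get_image(n)); c=cam(n); print(n,c[3],c[2][:,2])
s=arm.read_state(); print(s); print(R.from_quat(s["ee_rot"]).as_matrix().round(3)); print(arm.camera_params("wrist"))
E
```

```text
scene [1419.34009249 -333.85234852  895.88725252] [-0.68160345  0.29358411 -0.67024258]
top [ 436.27205956   15.9737318  1547.92960554] [ 0.09567773  0.02123762 -0.99518578]
{'clock': 0.1, 'joints': array([-1.04141930e+00,  3.85492124e-01,  6.76090611e-03, -4.12682577e-04,
       -1.19402230e+00, -2.58591093e-01]), 'joint_vel': array([-8.13420965e-04, -8.53561633e-05,  3.30242615e-03,  1.90853216e-03,
       -1.13533555e-03, -5.26196907e-04]), 'joint_efforts': array([-1.02170456e-03, -3.93320382e+01,  1.88927865e+01,  4.19800133e+00,
       -2.63350994e-03,  7.76511740e-06]), 'position': array([ 167.04417629, -601.71839737,  230.32615188]), 'ee_rot': array([-1.34904214e-01,  9.90858142e-01,  9.77245883e-04, -1.98554092e-04]), 'contact_force': array([0.27831219, 0.02868537, 0.12154088]), 'wrist_torque': array([0.00349471, 0.04788338, 0.01938467]), 'grasp_force': 0.0, 'gripper_width': 85.38455245648349}
[[-0.964 -0.267 -0.001]
 [-0.267  0.964  0.002]
 [ 0.     0.002 -1.   ]]
{'fov_y': 58.181826063051595, 'cx': 317.3731356384137, 'cy': 196.1552142355208, 'D': array([-0.03661909,  0.        ,  0.        ,  0.        ,  0.        ]), 'tool_from_camera': array([[ 1.29033492e-04, -9.61898874e-01, -2.73405448e-01,
         6.93814361e+01],
       [ 9.99999660e-01,  3.46759229e-04, -7.48024098e-04,
         3.77873128e-01],
       [ 8.14329400e-04, -2.73405259e-01,  9.61898592e-01,
        -1.42324194e+02],
       [ 0.00000000e+00,  0.00000000e+00,  0.00000000e+00,
         1.00000000e+00]])}
```

View pics/top0.png

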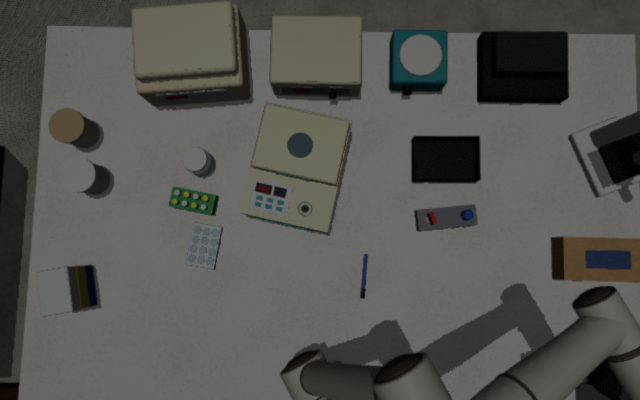

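View pics/scene0.png

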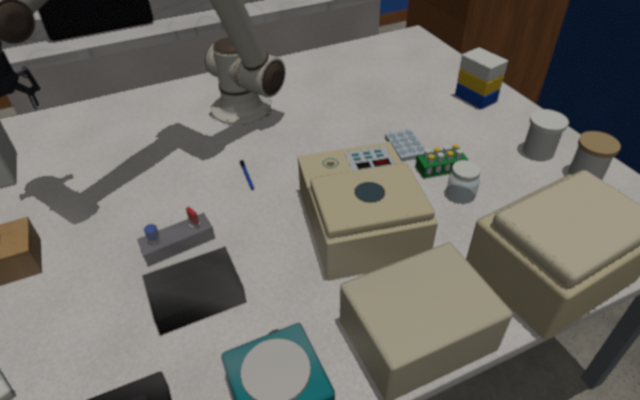

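The top view shows the red key at about (431,217), the blue key at (467,214) and the teal port ring at (305,208). I'll enlarge these.

Run:
```python
from h import *
im=cv2.imread("pics/top0.png"); 
a=cv2.resize(im[180:240,230:350],None,fx=5,fy=5,interpolation=cv2.INTER_CUBIC)
b=cv2.resize(im[195:240,400:500],None,fx=6,fy=6,interpolation=cv2.INTER_CUBIC)
o=np.zeros((570,600,3),np.uint8);o[:300]=a;o[300:]=b
cv2.imwrite("pics/crop1.png",np.clip(o*1.5,0,255).astype(np.uint8))
c=cam("top"); print(px2w(c,[[431,217]],80),px2w(c,[[467,214]],80),px2w(c,[[305,208]],120))
print(px2w(c,[[242,214],[329,232],[267,104],[351,122]],120))
```

```text
[[ 525.77242887 -273.93065659   80.        ]] [[ 536.55760964 -374.53558402   80.        ]] [[540.36946707  80.65239511 120.        ]]
[[519.8810493  254.64286019 120.        ]
 [475.66696289  12.8754655  120.        ]
 [832.09029055 195.49197296 120.        ]
 [784.95328326 -42.16127302 120.        ]]
```

View pics/crop1.png

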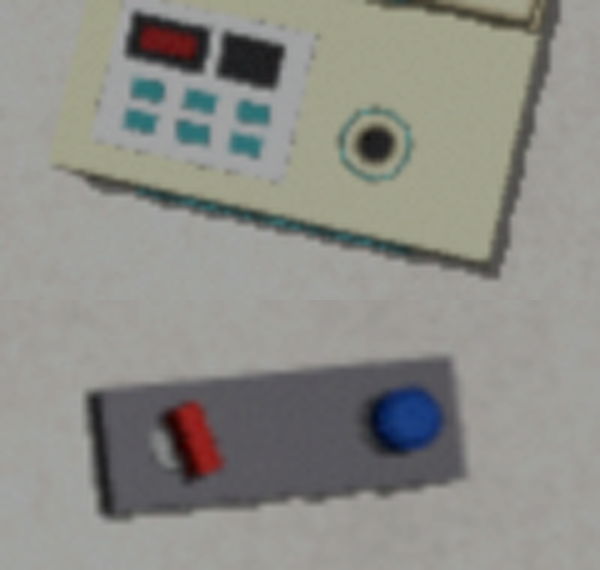

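Request:
drive_tool(
  targets=[
    [-1, -434, 220, 0, -90],
    [-1, -434, 220, 0, -90],
    [-1, -434, 220, 0, -90],
    [-1, -434, 220, 0, -90],
    [-1, -434, 220, 0, -90],
    [-1, -434, 220, 0, -90],
    [-1, -434, 220, 0, -90],
    [-1, -434, 220, 0, -90],
    [-1, -434, 220, 0, -90],
    [-1, -434, 220, 0, -90],
    [-1, -434, 220, 0, -90],
    [-1, -434, 220, 0, -90],
  ],
)

```text
clock: 1.3
position: [527.0, -272.9, 230.5]
ee_rot: [0.797, -0.604, -0.001, 0.0]
contact_force: [-1.3, -0.1, -0.5]
gripper_width: 85.3
grasp_force: 0.0
```

Run:
```python
from h import *
s=arm.read_state(); print(s["clock"],s["joints"],s["position"]); M=R.from_quat(s["ee_rot"]).as_matrix(); print(M.round(3),np.degrees(np.arctan2(M[1,0],M[0,0])))
```

```text
1.3 [-2.05382525e-01  3.32705169e-01 -7.26459032e-02 -2.67691826e-04
 -1.16708164e+00  4.78133954e-01] [ 527.02346121 -272.94522661  230.45006986]
[[ 0.269 -0.963 -0.002]
 [-0.963 -0.269  0.001]
 [-0.001  0.001 -1.   ]] -74.37856826071835
```

Request:
drive_tool(
  targets=[
    [-1, 0, 0, 0, -92],
    [-1, 0, 0, 0, -92],
    [-1, 0, 0, 0, -92],
    [-1, 0, 0, 0, -92],
    [-1, 0, 0, 0, -92],
    [-1, 0, 0, 0, -92],
    [-1, 0, 0, 0, -92],
    [-1, 0, 0, 0, -92],
    [-1, 0, 0, 0, -92],
    [-1, 0, 0, 0, -92],
    [-1, 0, 0, 0, -92],
    [-1, 0, 0, 0, -92],
  ],
)

```text
clock: 2.5
position: [525.7, -274.8, 231.1]
ee_rot: [0.989, 0.151, -0.0, -0.0]
contact_force: [-0.9, 0.2, -0.2]
gripper_width: 85.5
grasp_force: 0.0
```

Run:
```python
from h import *
c=cam("wrist"); im=arm.get_image("wrist"); cv2.imwrite("pics/w1.png",im)
s=arm.read_state(); print(s["clock"],s["joints"],s["position"]); M=R.from_quat(s["ee_rot"]).as_matrix(); print(np.degrees(np.arctan2(M[1,0],M[0,0])))
import pickle; pickle.dump(c,open("c1.pkl","wb"))
```

```text
2.55 [-2.08715654e-01  3.31198056e-01 -7.30838620e-02 -7.66023120e-05
 -1.16699965e+00  2.08060183e+00] [ 525.83331573 -274.69505979  231.16972524]
17.249455312607164
```

View pics/w1.png

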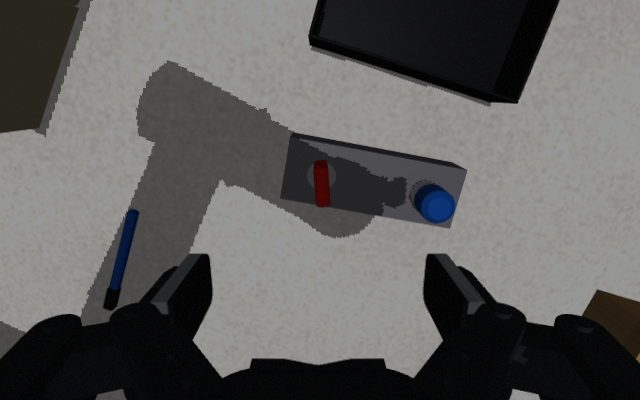

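The wrist view shows the red paddle from about (321,160) to (323,207), left-right centred, with the flange at (321,175). Next I fit the paddle's box to the red mask.

```bash
cat > fit.py <<'E'
from h import *
import sys,pickle
from scipy.optimize import minimize
im=cv2.imread(sys.argv[1]).astype(int); c=pickle.load(open(sys.argv[2],"rb")); z0=float(sys.argv[3])
m=((im[...,2]>60)&(im[...,2]>2.2*im[...,1])&(im[...,2]>2.2*im[...,0])).astype(np.uint8)
n,l,st,ce=cv2.connectedComponentsWithStats(m); k=1+np.argmax(st[1:,4]); m=(l==k).astype(np.uint8); print(st[k],ce[k])
B=np.array([[x,y,z] for x in(-17,17) for y in(-6,6) for z in(47,85)],float)
S=8;x0,y0,w,h=st[k][:4]; x0-=10;y0-=10;w+=20;h+=20
M=cv2.resize(m[y0:y0+h,x0:x0+w],None,fx=S,fy=S,interpolation=cv2.INTER_NEAREST)
def cost(p):
    P=R.from_euler("z",p[2]).apply(B)+[p[0],p[1],z0]
    q=(w2px(c,P)-[x0,y0]+.5)*S
    a=np.zeros_like(M); cv2.fillConvexPoly(a,cv2.convexHull(q.astype(np.float32)).round().astype(np.int32),1)
    return 1-(a&M).sum()/(a|M).sum()
b=min((minimize(cost,[*[float(v) for v in sys.argv[4:6]],y],method="Nelder-Mead",options=dict(initial_simplex=[[float(sys.argv[4])+i,float(sys.argv[5])+j,y+k] for i,j,k in((0,0,0),(6,0,0),(0,6,0),(0,0,.15))])) for y in np.radians([float(sys.argv[6])-10,float(sys.argv[6]),float(sys.argv[6])+10])),key=lambda r:r.fun)
print(b.fun,b.x[:2],np.degrees(b.x[2]))
E
python3 fit.py pics/w1.png c1.pkl 7 526 -274 18
python3 - <<'E'
from h import *;import pickle
pickle.dump(cam("top"),open("ct.pkl","wb"))
E
python3 fit.py pics/top0.png ct.pkl 7 526 -274 18
```

```text
[315 168  14  39 469] [321.46481876 186.70149254]
0.3488725394448423 [ 515.69667401 -281.80809124] 19.957659242044198
[430 212   7  12  46] [432.69565217 217.54347826]
0.4727696166248656 [ 524.56141276 -277.9394444 ] 26.083528600440037
```

```bash
sed -i 's/>60)/>28)/; s/2\.2/1.7/g' fit.py
python3 fit.py pics/w1.png c1.pkl 7 526 -274 18
python3 fit.py pics/top0.png ct.pkl 7 526 -274 18
python3 - <<'E'
from h import *
import pickle
c=pickle.load(open("c1.pkl","rb"))
print(w2px(c,[[526,-276,92],[526,-276,54]]),px2w(c,[[322,184]],75),c[3],c[2])
E
```

```text
[313 160  17  47 666] [321.32282282 183.32282282]
0.09587342313448788 [ 523.1272178  -278.82835617] 20.4360478314097
[428 212   9  12  64] [432.078125 217.75    ]
0.2678859601936525 [ 524.02663439 -277.4400044 ] 22.29670827309455
[[319.1779267  183.36441355]
 [318.95774205 173.32715489]] [[ 522.20847093 -279.81226116   75.        ]] [ 591.83087277 -253.7931537   373.41280052] [[ 2.98081594e-01 -9.18044409e-01 -2.61422696e-01]
 [-9.54540299e-01 -2.86562451e-01 -8.20657021e-02]
 [ 4.26030506e-04  2.74000773e-01 -9.61729377e-01]]
```

Request:
drive_tool(
  targets=[
    [-1, -3.3, 2.9, 40, -2.5],
    [-1, -3.3, 2.9, 80, -2.5],
    [-1, -3.3, 2.9, 120, -2.5],
    [-1, -3.3, 2.9, 150, -2.5],
    [-1, -3.3, 2.9, 170, -2.5],
    [-1, -3.3, 2.9, 170, -2.5],
    [-1, -3.3, 2.9, 170, -2.5],
  ],
)

```text
clock: 3.25
position: [524.5, -278.3, 61.7]
ee_rot: [0.985, 0.173, -0.0, 0.0]
contact_force: [-0.1, 0.9, 1.8]
gripper_width: 85.7
grasp_force: 0.0
```

```bash
python3 - <<'E'
from h import *
import pickle
c=cam("wrist"); im=arm.get_image("wrist"); cv2.imwrite("pics/w2.png",im); pickle.dump(c,open("c2.pkl","wb"))
E
python3 fit.py pics/w2.png c2.pkl 7 523 -279 20
```

```text
[ 301  224   34  114 3578] [317.74874231 281.34823924]
0.1103472931959757 [ 521.7877151  -279.26807686] 20.808581576727676
```

View pics/w2.png

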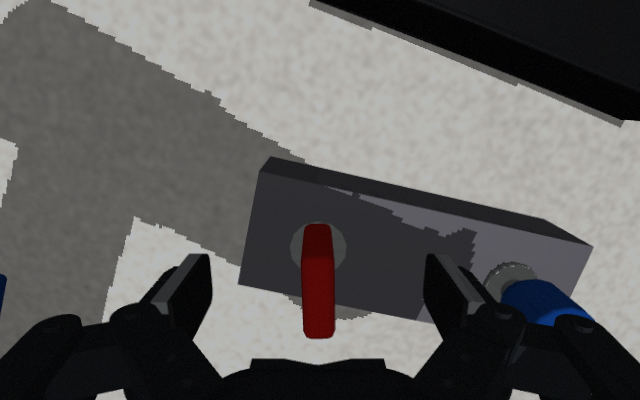

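The key is between the fingers, with the paddle at (318,281). I shift -2 mm along x and close.

Request:
drive_tool(
  targets=[
    [-1, -2, 0, 0, -0.5],
    [0.5, -2, 0, 0, -0.5],
    [1, -2, 0, 0, -0.5],
    [1, -2, 0, 0, -0.5],
    [1, -2, 0, 0, -0.5],
    [1, -2, 0, 0, -0.5],
    [1, -2, 0, 0, -0.5],
    [1, -2, 0, 0, -0.5],
    [1, -2, 0, 0, -0.5],
    [1, -2, 0, 0, -0.5],
    [1, -2, 0, 0, -0.5],
    [1, -2, 0, 0, -0.5],
  ],
)

```text
clock: 4.5
position: [522.4, -278.6, 61.5]
ee_rot: [0.984, 0.178, 0.0, 0.0]
contact_force: [-1.0, 0.4, 2.5]
gripper_width: 10.9
grasp_force: 58.8
```

Request:
drive_tool(
  targets=[
    [1, 0, 0, -10, 0],
    [1, 0, 0, -25, 0],
    [1, 0, 0, -45, 0],
    [1, 0, 0, -70, 0],
    [1, 0, 0, -100, 0],
    [1, 0, 0, -130, 0],
    [1, 0, 0, -160, 0],
    [1, 0, 0, -160, 0],
  ],
)

```text
clock: 5.3
position: [524.6, -279.6, 226.6]
ee_rot: [0.984, 0.178, 0.004, 0.003]
contact_force: [0.5, 0.7, -0.9]
gripper_width: 10.9
grasp_force: 59.0
```

```bash
python3 - <<'E'
from h import *
import pickle
c=cam("wrist"); im=arm.get_image("wrist"); cv2.imwrite("pics/w3.png",im); pickle.dump(c,open("c3.pkl","wb"))
s=arm.read_state(); print(s["position"],s["joints"],s["contact_force"])
M=R.from_quat(s["ee_rot"]).as_matrix(); print(M.round(4))
d=np.array([540.4-s["position"][0],81-s["position"][1],0]); print(M.T@d)
cv2.imwrite("pics/t3.png",arm.get_image("top"))
E
python3 fit.py pics/w3.png c3.pkl 167 522 -279 20
```

```text
[ 523.24455082 -278.78043923  223.67441706] [-2.16652557e-01  3.33244092e-01 -8.94863003e-02 -5.26523988e-05
 -1.14306614e+00  2.14549234e+00] [-0.45728752  0.10150681 -1.78953891]
[[ 0.9366  0.3504  0.0049]
 [ 0.3504 -0.9366 -0.001 ]
 [ 0.0042  0.0027 -1.    ]]
[ 1.42143272e+02 -3.30955409e+02 -2.85899158e-01]
[ 301  220   34  114 3498] [317.39708405 276.70783305]
0.06445669878196347 [ 522.50618395 -279.80673412] 20.02625209997294
```

Request:
drive_tool(
  targets=[
    [1, 12, -40, 0, -4],
    [1, 24, -85, 0, -8],
    [1, 36, -130, 0, -12],
    [1, 48, -175, 0, -17],
    [1, 58, -220, 0, -17],
    [1, 68, -260, 0, -17],
    [1, 75, -295, 0, -17],
    [1, 80, -320, 0, -17],
    [1, 82, -331, 0, -17],
    [1, 82, -331, 0, -17],
    [1, 82, -331, 0, -17],
    [1, 82, -331, 0, -17],
  ],
)

```text
clock: 6.6
position: [483.0, 59.2, 220.8]
ee_rot: [0.947, 0.321, -0.001, 0.0]
contact_force: [-0.1, -0.3, -1.1]
gripper_width: 11.2
grasp_force: 59.1
```

Run:
```python
from h import *
import pickle
c=cam("wrist"); im=arm.get_image("wrist"); cv2.imwrite("pics/w4.png",im); pickle.dump(c,open("c4.pkl","wb"))
p=w2px(c,[[540.4,81,120]])[0];print(p)
x,y=[int(round(v)) for v in p]; x0=x-60;y0=max(0,y-50); print(x0,y0)
o=cv2.resize(im[y0:y0+100,x0:x0+120],None,fx=6,fy=6,interpolation=cv2.INTER_CUBIC)
cv2.imwrite("pics/w4c.png",np.clip(o*1.5,0,255).astype(np.uint8))
s=arm.read_state(); print(s["position"],R.from_quat(s["ee_rot"]).as_matrix().round(3))
```

```text
[344.27012234 110.62782415]
284 61
[483.14988622  59.15224598 220.98394781] [[ 0.794  0.608 -0.001]
 [ 0.608 -0.794 -0.   ]
 [-0.001 -0.    -1.   ]]
```

View pics/w4c.png

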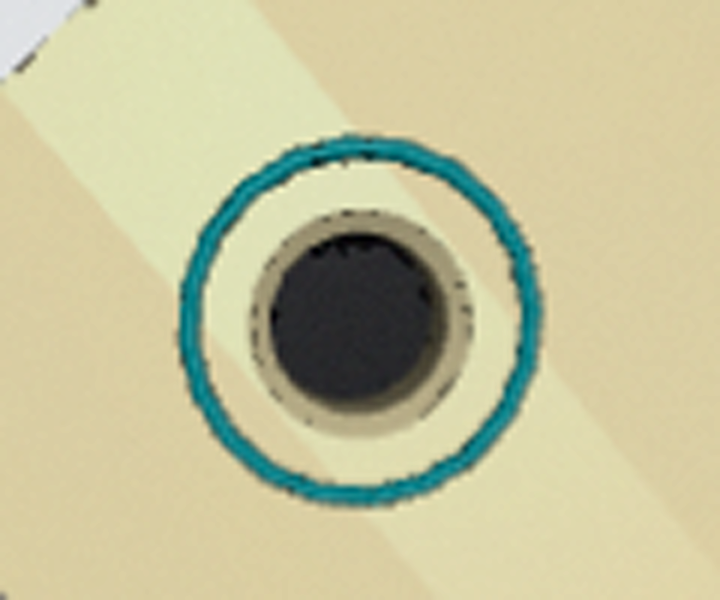

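The port is at crop (361,322), which is about (343.7,114.2) in the image. I now get the offset of port and held key with the same camera.

```bash
python3 fit.py pics/w4.png c4.pkl 167 483 59 37
python3 - <<'E'
from h import *
import pickle
c=pickle.load(open("c4.pkl","rb")); p=px2w(c,[[343.7,114.2]],120)[0]; print(p)
s=arm.read_state(); M=R.from_quat(s["ee_rot"]).as_matrix(); print(M.T@(p-np.array(s["position"])))
E
```

```text
[ 301  219   34  115 3478] [317.38786659 276.62823462]
0.15010080029323725 [483.32261717  59.908919  ] 36.23561262238028
[538.36283495  79.85922113 120.        ]
[ 56.51356287  17.12172492 100.93596975]
```

Run:
```python
from h import *
import pickle
c=pickle.load(open("c4.pkl","rb")); s=arm.read_state(); M=R.from_quat(s["ee_rot"]).as_matrix()
f=lambda P:w2px(c,np.array(P)@M.T+np.array(s["position"]))
print(f([[-17,y,-31] for y in(-6,6)]),f([[17,0,-31],[17,0,7]]),f([[-15,0,-31],[17,0,9]]))
im=cv2.imread("pics/w4.png"); print(im[210:345:3,317,2]); print(im[325,295:340,2])
```

```text
[[301.92017828 340.22001215]
 [334.75600338 340.21323695]] [[318.45169552 255.24168671]
 [318.14898963 217.86633101]] [[318.34510046 335.603201  ]
 [318.13687136 216.37130362]]
[ 35  36  36  50  47  47  44  47  45  47  47  47  47  47  56  68  69  68
  70  70  70  68  70  71  69  70  69  69  70  70  69  70  68  70  68  67
  68  69  67  69  68  60 141 146 148]
[ 5  4 10  8 10  7  5 26 57 61 63 63 65 68 68 69 69 69 68 67 69 68 69 68
 69 68 68 70 67 68 68 67 65 64 63 61 60 50 21  5 13  8 11  9  3]
```

Request:
drive_tool(
  targets=[
    [1, 30, 9, 0, 0],
    [1, 50, 15, 0, 0],
    [1, 56.5, 17, 10, 0],
    [1, 56.5, 17, 25, 0],
    [1, 56.5, 17, 36, 0],
    [1, 56.5, 17, 42, 0],
    [1, 56.5, 17, 46, 0],
    [1, 56.5, 17, 49, 0],
    [1, 56.5, 17, 52, 0],
    [1, 56.5, 17, 55, 0],
    [1, 56.5, 17, 55, 0],
  ],
)

```text
clock: 7.75
position: [538.1, 81.1, 166.1]
ee_rot: [0.947, 0.322, -0.0, -0.0]
contact_force: [-0.6, -0.1, -1.3]
gripper_width: 11.0
grasp_force: 59.1
```

Request:
drive_tool(
  targets=[
    [1, 0, 0, 3, 0],
    [1, 0, 0, 6, 0],
    [1, 0, 0, 9, 0],
    [1, 0, 0, 11, 0],
    [1, 0, 0, 13, 0],
    [1, 0, 0, 13, 0],
  ],
)

```text
clock: 8.35
position: [538.0, 80.8, 152.7]
ee_rot: [0.947, 0.321, -0.001, 0.0]
contact_force: [0.2, -2.6, -2.1]
gripper_width: 11.2
grasp_force: 58.8
```

Request:
drive_tool(
  targets=[
    [1, 0, 0, 1, 0],
    [1, 0, 0, 2, 0],
    [1, 0, 0, 3, 0],
    [1, 0, 0, 4, 0],
    [1, 0, 0, 4, 0],
  ],
)

```text
clock: 8.85
position: [538.2, 80.8, 149.3]
ee_rot: [0.947, 0.322, -0.0, 0.0]
contact_force: [-0.4, -3.3, -0.2]
gripper_width: 11.3
grasp_force: 59.2
```

Request:
drive_tool(
  targets=[
    [1, 0, 0.5, 0.5, 0],
    [1, 0, 0.5, 1, 0],
    [1, 0, 0.5, 1.5, 0],
    [1, 0, 0.5, 1.5, 0],
  ],
)

```text
clock: 9.25
position: [538.5, 80.7, 147.9]
ee_rot: [0.947, 0.322, -0.0, 0.0]
contact_force: [-0.8, -3.8, 1.4]
gripper_width: 11.2
grasp_force: 59.7
```

Request:
drive_tool(
  targets=[
    [1, -0.6, 0.8, 0, 0],
    [1, -0.6, 0.8, 0.5, 0],
    [1, -0.6, 0.8, 1, 0],
    [1, -0.6, 0.8, 1, 0],
  ],
)

```text
clock: 9.65
position: [538.8, 80.3, 147.7]
ee_rot: [0.947, 0.322, 0.001, -0.0]
contact_force: [-4.3, 0.1, 6.7]
gripper_width: 10.9
grasp_force: 60.3
```

Request:
drive_tool(
  targets=[
    [1, -0.5, -0.4, -0.2, 4],
    [1, -0.5, -0.4, -0.2, 8],
    [1, -0.5, -0.4, -0.2, 12],
    [1, -0.5, -0.4, -0.2, 12],
  ],
)

```text
clock: 10.05
position: [538.7, 80.3, 147.7]
ee_rot: [0.975, 0.221, 0.001, -0.0]
contact_force: [-2.3, 0.8, 5.2]
gripper_width: 11.2
grasp_force: 59.9
```

Request:
drive_tool(
  targets=[
    [1, -0.3, 0, 0, 4],
    [1, -0.3, 0, 0, 8],
    [1, -0.3, 0, 0, 12],
    [1, -0.3, 0, 0, 12],
  ],
)

```text
clock: 10.45
position: [538.7, 80.2, 147.7]
ee_rot: [0.993, 0.119, 0.001, -0.0]
contact_force: [-1.8, -0.1, 4.4]
gripper_width: 11.1
grasp_force: 59.9
```

Request:
drive_tool(
  targets=[
    [1, 0, 0, 0.1, 4],
    [1, 0, 0, 0.1, 8],
    [1, 0, 0, 0.1, 12],
    [1, 0, 0, 0.1, 12],
  ],
)

```text
clock: 10.85
position: [538.8, 80.2, 147.6]
ee_rot: [1.0, 0.015, 0.001, -0.001]
contact_force: [-1.8, 1.4, 4.3]
gripper_width: 11.0
grasp_force: 59.9
```

Request:
drive_tool(
  targets=[
    [1, 0, 0, 0.1, 4],
    [1, 0, 0, 0.1, 8],
    [1, 0, 0, 0.1, 12],
    [1, 0, 0, 0.1, 12],
  ],
)

```text
clock: 11.25
position: [538.6, 80.4, 147.3]
ee_rot: [0.996, -0.09, 0.001, -0.001]
contact_force: [-1.2, 1.3, 4.3]
gripper_width: 11.1
grasp_force: 60.0
```

Request:
drive_tool(
  targets=[
    [1, 0, 0, 0.1, 4],
    [1, 0, 0, 0.1, 8],
    [1, 0, 0, 0.1, 12],
    [1, 0, 0, 0.1, 12],
  ],
)

```text
clock: 11.65
position: [537.5, 79.6, 145.8]
ee_rot: [0.981, -0.194, -0.0, 0.0]
contact_force: [-1.1, 0.3, -2.3]
gripper_width: 11.2
grasp_force: 59.0
```

The load vanished and the key sank 1.5 mm, so it is in the slot. Now I lower it home.

Request:
drive_tool(
  targets=[
    [1, 0, 0, 1, 0],
    [1, 0, 0, 2.5, 0],
    [1, 0, 0, 4, 0],
    [1, 0, 0, 5.5, 0],
    [1, 0, 0, 5.5, 0],
  ],
)

```text
clock: 12.15
position: [537.6, 79.5, 140.8]
ee_rot: [0.981, -0.195, -0.0, 0.0]
contact_force: [0.0, -0.4, -2.0]
gripper_width: 10.9
grasp_force: 59.0
```

Request:
drive_tool(
  targets=[
    [1, 0, 0, 1, 0],
    [1, 0, 0, 1.5, 0],
    [1, 0, 0, 2, 0],
    [1, 0, 0, 2.5, 0],
    [1, 0, 0, 2.5, 0],
  ],
)

```text
clock: 12.65
position: [537.7, 79.5, 139.4]
ee_rot: [0.981, -0.195, 0.0, 0.0]
contact_force: [-2.7, 0.0, 3.9]
gripper_width: 11.3
grasp_force: 59.8
```

Request:
drive_tool(
  targets=[
    [1, -0.4, 0, 0.5, 0],
    [1, -0.4, 0, 1, 0],
    [1, -0.4, 0, 1, 0],
  ],
)

```text
clock: 12.95
position: [537.7, 79.6, 139.4]
ee_rot: [0.981, -0.195, 0.001, 0.0]
contact_force: [-3.0, -0.5, 8.2]
gripper_width: 11.2
grasp_force: 60.6
```

Request:
drive_tool(
  targets=[
    [1, 0, 0, -0.7, 4],
    [1, 0, 0, -0.7, 8],
    [1, 0, 0, -0.7, 12],
    [1, 0, 0, -0.7, 16],
    [1, 0, 0, -0.7, 20],
    [1, 0, 0, -0.7, 24],
    [1, 0, 0, -0.7, 28],
    [1, 0, 0, -0.7, 32],
    [1, 0, 0, -0.7, 36],
    [1, 0, 0, -0.7, 40],
    [1, 0, 0, -0.7, 40],
  ],
)

```text
clock: 14.05
position: [538.3, 79.9, 139.4]
ee_rot: [0.855, -0.518, 0.001, -0.001]
contact_force: [-1.1, -0.6, 5.6]
gripper_width: 11.2
grasp_force: 60.0
```

Run:
```python
from h import *
s=arm.read_state(); print(s["position"],s["contact_force"],s["wrist_torque"],s["joints"])
M=R.from_quat(s["ee_rot"]).as_matrix(); print(np.degrees(np.arctan2(M[1,0],M[0,0])))
```

```text
[538.27766088  79.90457937 139.43413025] [-1.07987522 -0.64111805  5.64748306] [-0.05186012  0.27274237  0.11965791] [ 0.44590174  0.33383317 -0.32228172  0.00107145 -0.91239038  0.03485141]
-62.417427276895594
```

Torque is about 0.12 Nm, so the cam is turning. I continue to the stop, watching torque.

Request:
drive_tool(
  targets=[
    [1, 0, 0, -0.2, 4],
    [1, 0, 0, -0.2, 8],
    [1, 0, 0, -0.2, 12],
    [1, 0, 0, -0.2, 16],
    [1, 0, 0, -0.2, 18],
    [1, 0, 0, -0.2, 18],
  ],
)

```text
clock: 14.65
position: [538.3, 79.9, 139.4]
ee_rot: [0.764, -0.645, 0.001, -0.001]
contact_force: [-0.7, -0.9, 5.0]
gripper_width: 11.2
grasp_force: 60.0
```

Run:
```python
from h import *
s=arm.read_state(); print(s["position"],s["contact_force"],s["wrist_torque"],s["joints"])
M=R.from_quat(s["ee_rot"]).as_matrix(); print(np.degrees(np.arctan2(M[1,0],M[0,0])))
```

```text
[538.28673632  79.88341529 139.39522139] [-0.65180473 -0.88916246  4.95181255] [-0.16505434  0.05099959  0.14516784] [ 0.44580828  0.33393523 -0.32219807  0.00096258 -0.91245624 -0.27814095]
-80.35968409092416
```

Request:
drive_tool(
  targets=[
    [1, 0, 0, 0, 3],
    [1, 0, 0, 0, 5],
    [1, 0, 0, 0, 7],
    [1, 0, 0, 0, 7],
  ],
)

```text
clock: 15.05
position: [538.3, 79.9, 139.4]
ee_rot: [0.723, -0.691, 0.001, -0.001]
contact_force: [0.2, -0.6, 5.0]
gripper_width: 10.8
grasp_force: 60.0
```

Run:
```python
from h import *
s=arm.read_state(); print(s["contact_force"],s["wrist_torque"])
M=R.from_quat(s["ee_rot"]).as_matrix(); print(np.degrees(np.arctan2(M[1,0],M[0,0])))
```

```text
[ 0.19447357 -0.64537529  4.97301866] [-0.1281885   0.07660518  0.14831694]
-87.36309009450011
```

Request:
drive_tool(
  targets=[
    [1, 0, 0, 0, 2],
    [1, 0, 0, 0, 4],
    [1, 0, 0, 0, 6],
    [1, 0, 0, 0, 6],
  ],
)

```text
clock: 15.45
position: [538.3, 79.9, 139.4]
ee_rot: [-0.686, 0.728, -0.001, 0.001]
contact_force: [0.6, -0.3, 4.8]
gripper_width: 11.1
grasp_force: 60.0
```

Run:
```python
from h import *
s=arm.read_state(); print(s["contact_force"],s["wrist_torque"])
M=R.from_quat(s["ee_rot"]).as_matrix(); print(np.degrees(np.arctan2(M[1,0],M[0,0])))
```

```text
[ 0.56675291 -0.2554485   4.80062725] [-0.19554028 -0.01718254  0.14489171]
-93.36365546127078
```

Request:
drive_tool(
  targets=[
    [1, 0, 0, 0, 2],
    [1, 0, 0, 0, 4],
    [1, 0, 0, 0, 6],
    [1, 0, 0, 0, 6],
  ],
)

```text
clock: 15.85
position: [538.4, 79.9, 139.4]
ee_rot: [-0.647, 0.762, -0.001, 0.001]
contact_force: [-0.1, -1.6, 5.6]
gripper_width: 10.8
grasp_force: 60.0
```

Run:
```python
from h import *
s=arm.read_state(); print(s["contact_force"],s["wrist_torque"])
M=R.from_quat(s["ee_rot"]).as_matrix(); print(np.degrees(np.arctan2(M[1,0],M[0,0])))
cv2.imwrite("pics/s5.png",cv2.resize(arm.get_image("scene")[100:300,230:470],None,fx=3,fy=3,interpolation=cv2.INTER_CUBIC))
```

```text
[-0.11219607 -1.55619036  5.59111855] [-0.16776724 -0.05072453  0.17316157]
-99.36383156108252
```

View pics/s5.png

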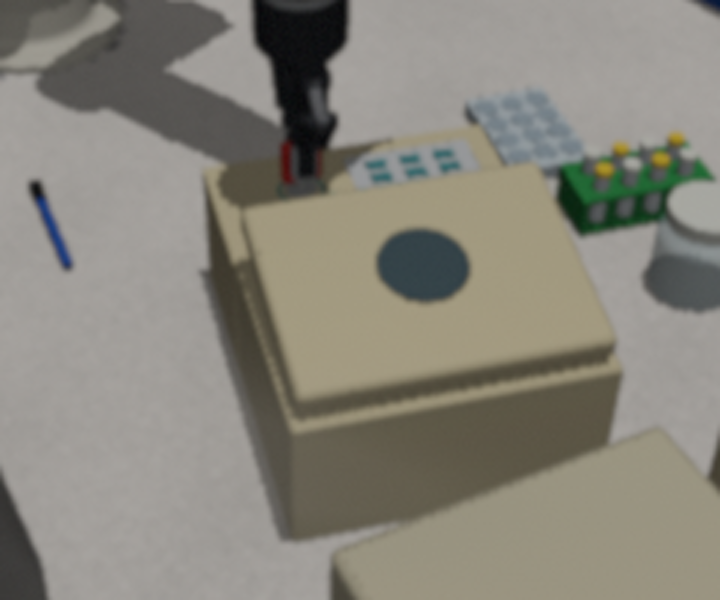

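The lid's front edge (crop (245,210)–(535,165)) has clearly lifted. I turn a little more to find the stop.

Request:
drive_tool(
  targets=[
    [1, 0, 0, 0, 2],
    [1, 0, 0, 0, 4],
    [1, 0, 0, 0, 4],
  ],
)

```text
clock: 16.2
position: [538.4, 79.9, 139.4]
ee_rot: [-0.62, 0.785, -0.001, 0.001]
contact_force: [0.2, -0.6, 5.8]
gripper_width: 10.9
grasp_force: 60.0
```

Run:
```python
from h import *
s=arm.read_state(); print(s["contact_force"],s["wrist_torque"])
M=R.from_quat(s["ee_rot"]).as_matrix(); print(np.degrees(np.arctan2(M[1,0],M[0,0])))
```

```text
[ 0.24421702 -0.63763409  5.82457361] [-0.19975122 -0.06599746  0.11951092]
-103.36592973368433
```

Request:
drive_tool(
  targets=[
    [1, 0, 0, 0, 2],
    [1, 0, 0, 0, 4],
    [1, 0, 0, 0, 4],
  ],
)

```text
clock: 16.5
position: [538.4, 79.8, 139.4]
ee_rot: [-0.592, 0.806, -0.001, 0.001]
contact_force: [-0.4, -0.5, 5.2]
gripper_width: 10.9
grasp_force: 60.0
```

Run:
```python
from h import *
s=arm.read_state(); print(s["contact_force"],s["wrist_torque"])
M=R.from_quat(s["ee_rot"]).as_matrix(); print(np.degrees(np.arctan2(M[1,0],M[0,0])))
```

```text
[-0.41206645 -0.47448861  5.21998593] [-0.3196363  -0.07779539  0.14362697]
-107.36219309227789
```

Run:
```python
from h import *
im=arm.get_image("wrist"); a=cv2.imread("pics/w4.png")
cv2.imwrite("pics/w6.png",np.clip(np.hstack([im[160:400,130:510],a[160:400,130:510]])*1.5,0,255).astype(np.uint8))
```

```text
(no output)
```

View pics/w6.png

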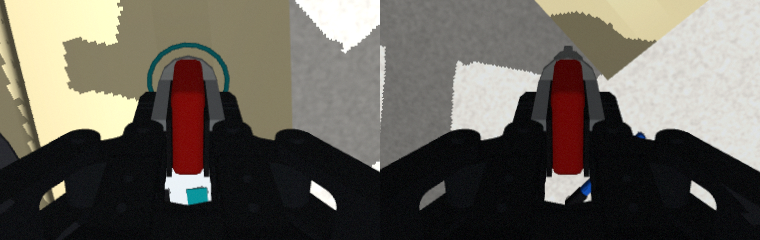

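The key has not turned in the grip (red paddle at (187,115), as before). The cam still has travel, so I continue.

Request:
drive_tool(
  targets=[
    [1, 0, 0, 0, 2],
    [1, 0, 0, 0, 4],
    [1, 0, 0, 0, 4],
  ],
)

```text
clock: 16.85
position: [538.4, 79.8, 139.4]
ee_rot: [-0.564, 0.826, -0.001, 0.001]
contact_force: [-0.4, -0.8, 4.1]
gripper_width: 11.1
grasp_force: 60.0
```

Run:
```python
from h import *
s=arm.read_state(); print(s["contact_force"],s["wrist_torque"])
M=R.from_quat(s["ee_rot"]).as_matrix(); print(np.degrees(np.arctan2(M[1,0],M[0,0])))
im=arm.get_image("top"); a=cv2.imread("pics/top0.png")
f=lambda i:cv2.resize(i[90:240,230:360],None,fx=3,fy=3,interpolation=cv2.INTER_CUBIC)
cv2.imwrite("pics/t7.png",np.clip(np.hstack([f(im),f(a)])*1.5,0,255).astype(np.uint8))
```

```text
[-0.41158664 -0.80451139  4.06577292] [-0.31717348 -0.0681049   0.17491998]
-111.34662239675005
```

View pics/t7.png

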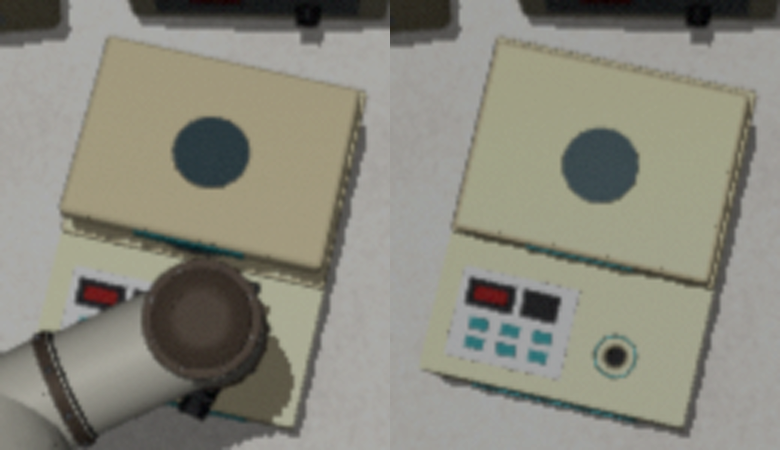

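Run:
```python
from h import *
c=cam("top"); yaw=np.radians(-10.3); ex=np.array([np.cos(yaw),np.sin(yaw),0]); ey=np.array([-ex[1],ex[0],0])
port=np.array([538.4,79.9,0])
# port 80 in front of lid front edge; measure image shift of the two front corners
for zt in (18,26):
  for sy in (-75,165):
    f=lambda t: w2px(c,[port+ey*sy+ex*(260-180*np.cos(t)+zt*np.sin(t))+np.array([0,0,128+180*np.sin(t)+zt*np.cos(t)])])[0]
    print(zt,sy,[(t,((f(t)-f(0))*3).round(1).tolist()) for t in(.1,.15,.18,.2,.22)])
```

```text
18 -75 [(0.1, [1.0, -5.3]), (0.15, [1.6, -8.7]), (0.18, [2.1, -11.0]), (0.2, [2.4, -12.6]), (0.22, [2.7, -14.3])]
18 165 [(0.1, [-2.2, -5.9]), (0.15, [-3.2, -9.6]), (0.18, [-3.7, -12.1]), (0.2, [-4.1, -13.8]), (0.22, [-4.4, -15.7])]
26 -75 [(0.1, [1.2, -6.2]), (0.15, [1.9, -10.1]), (0.18, [2.4, -12.6]), (0.2, [2.8, -14.4]), (0.22, [3.1, -16.3])]
26 165 [(0.1, [-2.1, -6.8]), (0.15, [-3.0, -11.0]), (0.18, [-3.4, -13.7]), (0.2, [-3.7, -15.6]), (0.22, [-4.0, -17.7])]
```

Lid tilt is about 0.2 rad, close to the stop. One more nudge to confirm.

Request:
drive_tool(
  targets=[
    [1, 0, 0, 0, 2],
    [1, 0, 0, 0, 4],
    [1, 0, 0, 0, 4],
  ],
)

```text
clock: 17.2
position: [538.4, 79.9, 139.4]
ee_rot: [-0.535, 0.845, -0.001, 0.001]
contact_force: [1.0, -0.2, 5.7]
gripper_width: 11.2
grasp_force: 60.1
```

Run:
```python
from h import *
s=arm.read_state(); print(s["contact_force"],s["wrist_torque"])
M=R.from_quat(s["ee_rot"]).as_matrix(); print(np.degrees(np.arctan2(M[1,0],M[0,0])))
b=cv2.imread("pics/t3.png"); im=arm.get_image("top")
```

```text
[ 0.98697672 -0.15127651  5.65476182] [-0.19369939 -0.061868    0.47591201]
-115.29652568769417
```

Torque jumped to 0.48 Nm, so the cam is on its stop. I relieve it, release the key and lift straight up.

Request:
drive_tool(
  targets=[
    [1, 0, 0, -0.4, -2.5],
    [1, 0, 0, -0.4, -2.5],
    [0.3, 0, 0, -0.4, -2.5],
    [0.3, 0, 0, -0.4, -2.5],
    [0.3, 0, 0, -0.4, -2.5],
    [0.3, 0, 0, -0.4, -2.5],
  ],
)

```text
clock: 17.85
position: [537.0, 79.6, 138.6]
ee_rot: [-0.552, 0.834, 0.0, -0.0]
contact_force: [0.5, -0.5, -0.2]
gripper_width: 30.0
grasp_force: 0.0
```

Request:
drive_tool(
  targets=[
    [0.3, 0, 0, -5, 0],
    [0.3, 0, 0, -15, 0],
    [0.3, 0, 0, -30, 0],
    [0.3, 0, 0, -50, 0],
    [0.3, 0, 0, -75, 0],
    [0.3, 0, 0, -100, 0],
    [0.3, 0, 0, -130, 0],
    [0.3, 0, 0, -150, 0],
    [0.3, 0, 0, -150, 0],
  ],
)

```text
clock: 18.75
position: [539.0, 80.1, 293.6]
ee_rot: [-0.552, 0.834, -0.001, 0.004]
contact_force: [0.2, 0.2, 0.0]
gripper_width: 29.8
grasp_force: 0.0
```

Run:
```python
from h import *
im=arm.get_image("wrist"); s=arm.read_state(); print(s["position"],s["contact_force"])
a=arm.get_image("scene")[100:300,230:470]
o=np.hstack([cv2.resize(im,(480,300)),cv2.resize(a,(320,300))])
cv2.imwrite("pics/f8.png",o)
```

```text
[537.9192803   79.99010156 291.20648321] [ 0.38565554  0.38896696 -1.06743173]
```

View pics/f8.png

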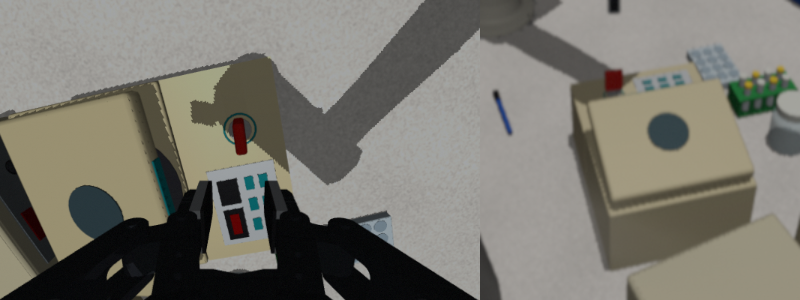

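The key stands in the port at (240,130), the lid is ajar and the gripper is clear.

```bash
python3 -c "
from bench import arm
print(arm.job_done())"
```

```text
the job is handed in; nothing more can be done
None
```

The release key is home in the port and turned clockwise to its stop. The lid stands ajar at about 0.2 rad, the gripper is clear of everything, and I handed the job in at about 19 s; no verdict came back.

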